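# Load the colour carrier and hold the drying chest's sprung hatch

## Robot

A 7-joint arm with a two-finger parallel gripper is mounted at the origin on the work surface. World frame = base frame: x ahead of the robot, y to its left, z up, the work surface at z = 0. Lengths are in m, angles in rad, forces in N, time in s.
With the tool pointing down it reaches from about 0.425 to 0.925 m from the base axis. Payload 6.8 kg.
Tool frame: the origin (TCP) lies midway between the tips of the shut fingers; the grasp point (between the pads) lies 19 mm behind it; x points along the fingers, y is the direction in which the jaws open and shut, and the axes are right-handed (so a half turn about x gives the same grasp; the last joint's range is limited). The gripper opens to 85 mm and grips with 20 to 120 N. Pads are 22 mm wide; open, the fingers measure 114 mm over their backs; the gripper's body (76 mm by 85 mm) begins 54 mm behind the grasp point. The pads swing forward as they close: fully open they stand 13 mm farther back than shut.
Start: joints at [1.071, 0.477, 0.022, 1.555, -0.011, 1.109, -0.083], TCP at [0.258, -0.624, 0.231] pointing down, gripper open.
Joint ranges: [-2.96, 2.96], [-0.34, 2.1], [-1.41, 1.46], [0.24, 2.44], [-1.37, 4.51], [0.17, 1.92], [-2.96, 2.96]. Speed limits (rad/s): [2.39, 2.39, 3.14, 3.14, 3.14, 3.14, 3.14].

## Interface

Orientations are given as a rotation vector (axis times angle).
In Python, from bench import r, viewer, nets gives the robot as it stands.
- The arm moves only by the shell command python3 -m pendant 'ROWS' [FORCE]. ROWS is JSON, one flat list of numbers, 5 for each row, row after row: the finger opening in mm, from 0 to 85.4, then the shift along the tool's x, y, z in mm, then the turn about the tool's x in rad. A call has 1 to 20 rows; each row shifts and turns the commanded pose from where the row before left it, along the tool's axes as they then stand; what a row does not reach is not made up. A row lasts 1/8 s, in which the tool goes at most 62.5 mm and 10.7 degrees, less where a joint would pass 70% of its speed; a pose out of reach is approached as far as the arm can. A call with a gripper value outside its range is refused whole. The fingers move at their own pace and stop on an object; FORCE is the grip in N (left out, the last holds). Time passes only in rows, so rows that do not move let the fingers close. It gives the time, the measured TCP pose, the force and the opening at its end, in the units of the state.
- r.get_obs(): the state, without advancing time (a new reading comes with each control period).
- viewer.grab_frame(name): name is "side" or "top"; returns (picture, depth): 400x640x3 uint8, red, green, blue; 400x640 float32, m along the optical axis (not along the pixel's ray), 0 where there is no reading.
- viewer.calibration(name): a dict with "mtx" (3x3 intrinsics, pixels), "distortion" ([k1, k2, p1, p2, k3] as OpenCV has them; the pictures are not rectified), "world_to_cam" (4x4, takes a point from world to camera coordinates). Camera axes: x right, y up, looking along -z (the intrinsics and any distortion apply to the point x, -y, -z); pixel columns grow to the right and rows downward; lengths in m; the calibration is good to about 2 mm. A picture is of the moment at which its call begins. calibration takes no time and is no camera call.
- r.hand_in(): hands the job in, once; it reports no verdict.
Trained networks look in the newest picture that a camera, given by its name, has taken for a name from the list of things; names that differ only in an ending like _2 or _b are one class to them, and where a whole thing is asked for, a point or a joint stands for the part that bears it (a point fixed in the world has none). Each returns a list of dicts, best first, with "score" (0 to 1); they miss things now and then, are a little off and sometimes report something else, mostly with a low value. They report only what shows in the picture. A call takes as long as a camera call. They do not tell look-alikes from the thing itself.
- nets.look_for(name, camera): "location" ([x, y, z] in m, in world coordinates, good to about 4 mm: the middle of the surface that is visible of it).
- nets.silhouettes(name, camera): "mask" (400x640 bool, what is visible of it).
The state is a dict: "clock": time; "joints": joint angles; "qvel": joint speeds; "tau": joint torques, N m; "tcp_pos": TCP position; "orientation": TCP orientation; "contact_force": force on the tool from outside, world axes, zero at the start; "moment": the same for the moment, N m; "grip_width": finger opening in m.
Only numpy, scipy, OpenCV 4.12 (cv2) and the standard library are available. Lean on these libraries where they do the work, as an engineer would, in place of code of your own. Each camera call takes 0.05 s, during which the arm holds its last target. There are 200 camera calls.

## Task

Stand the two screw-capped glass jars upright in the wooden carrier, one per cell, setting them down gently. Then take the bar handle of the drying chest's sprung steel hatch, raise the hatch clearly past its balance point (about 52 degrees open) without letting it fly open, and ease it back to a little below that point, about 45 degrees open, where it would fall shut by itself. Finish while still holding it steady there by the bar, so that I can put the carrier in; let nothing drop or slam, and leave everything else on the bench where it is.

Things in the scene. Friction and masses are not known exactly. Their poses are not given: they have to be found in the camera images.
- jar_a: one of two identical squat clear-glass jars with a flat steel screw cap, both standing upright on the bench: 54 mm diameter, 95 mm tall, about 0.25 kg. Origin: centre of the underside, z up. Take it around the glass wall, 60 to 70 mm above its underside. The two are interchangeable.
- jar_b: one of two identical squat clear-glass jars with a flat steel screw cap, both standing upright on the bench: 54 mm diameter, 95 mm tall, about 0.25 kg. Origin: centre of the underside, z up. Take it around the glass wall, 60 to 70 mm above its underside. The two are interchangeable.
- carrier: loose open plywood carrier with two square cells, 80 (x) by 155 (y) by 45 mm tall, 0.6 kg; walls, floor and the divider 5 mm thick. Origin: centre of the underside. Cells 70 x 70 mm, centred at x = 0, y = +37.5 and -37.5 mm; a seated jar stands on the floor 5 mm up. Flat on the bench, turned by up to 0.3 rad. A gripper closing along its x keeps clear of the neighbouring jar.
- chest: plain steel drying chest fixed to the bench, 190 mm deep (x) by 270 mm wide (y) by 120 mm tall without its hatch; turned by up to 0.3 rad. Origin: centre of the underside; its front (-x side) faces the robot.
- hatch_hinge (a point): middle of the hatch's hinge line, on the far (+x) top edge of the chest: 95 mm behind the chest's origin along its x, 120 mm above the bench. The hinge line runs along the chest's y. Fixed to the chest, with its axes; the bar's axis lies 3 mm above this level when shut.
- hatch (a joint): opening of the steel hatch (6 mm plate, 192 mm long, covers the chest's top), rad: 0 shut and level (start), growing as its front edge swings up and away from the robot; stop at 1.7. Balance at 0.90 (52 degrees): below it falls shut if let go, above it the springs throw it open. Needs under 1 N at the bar near balance, at most 1.5 N below it; friction does not hold it.
- hatch_bar (a point): the hatch's handle: round steel bar, 12 mm thick, 130 mm long, parallel to the hinge line, 43 mm in front of the hatch's edge on two rods at +-60 mm. This point: its middle, 235 mm from the hinge line, 123 mm above the bench when shut; x towards the hinge, y along the bar. May turn in the fingers. Pinch it across from above, one finger in the 37 mm gap to the hatch: open only about 32 mm there.
- tumbler: bystander: open clear-glass tumbler, 68 mm rim diameter, 95 mm tall, standing between the jars' places; origin centre of underside.
- wax_tin: bystander: flat round aluminium tin, 80 mm diameter, 28 mm tall; origin centre of underside.
- oil_bottle: bystander: tall narrow-necked green glass bottle, 60 mm diameter, 190 mm tall; origin centre of underside.
- jacks: bystander: flat two-bladed steel glassworker's jacks lying on the bench, about 250 mm long along its y, 12 mm thick.
- wood_block: bystander: round dark wooden shaping block, 84 mm diameter, 60 mm tall, with a 170 mm handle to its -x; origin centre of underside.
There are look-alikes about, which are no part of the job. What is shaped like the jar_b but black or yellow is not meant.

How it is judged:
By the outcome, as a careful person would: the job done as asked, in the order asked, and still so for the second after the job is handed in, while the arm keeps its last pose, push and grip.
It also fails if it takes over 64 s, if anything falls off the work surface, if the arm or the gripper's body presses on something with over 40 N, if the wrist force passes 120 N, or if a joint passes its speed limit or range.

## Working session

There is one attempt and no reset: what is moved stays moved. The work goes in short steps, Python scripts to look and compute and a shell command to move; the robot and the scene stay as the last step left them, time stands still between calls to the robot, and variables do not carry over. Pictures are saved under pics/ and viewed, about 8 in all and at most 12, crops included, and the job is handed in when it is done.

```bash
ls; mkdir -p pics; python3 - <<'E'
from bench import r, viewer, nets
import cv2, numpy as np
print(r.get_obs())
for n in ("side","top"):
    p,d=viewer.grab_frame(n); cv2.imwrite(f"pics/{n}0.png",p[:,:,::-1]); np.save(f"pics/{n}0.npy",d)
    c=viewer.calibration(n); print(n,c)
    for k in ("jar_a","carrier","chest","hatch","hatch_bar","tumbler","wax_tin","oil_bottle","jacks","wood_block"):
        print(k,[(round(q["score"],2),np.round(q["location"],3).tolist()) for q in nets.look_for(k,n)])
E
```

```text
pics
{'clock': 0.0, 'joints': array([ 1.07092034,  0.47780349,  0.02232004,  1.5564594 , -0.01153848,
        1.10932657, -0.08309986]), 'qvel': array([-0.0005012 ,  0.00160682, -0.00089538,  0.00064288, -0.00077767,
        0.00054934, -0.00158892]), 'tau': array([ 6.33341242e-04, -5.96463454e+01,  1.60805717e+00, -2.81207514e+01,
        1.23662793e-02,  9.29043337e-03, -2.15229426e-05]), 'tcp_pos': array([ 0.2575103 , -0.62329254,  0.23031972]), 'orientation': array([ 2.00677224,  0.40017975, -2.00770907]), 'contact_force': array([ 0.26672007,  0.90172292, -0.61199055]), 'moment': array([-0.01307162,  0.00845631, -0.02441993]), 'grip_width': 0.08541054731491095}
side {'mtx': array([[420.2048306 ,   0.        , 321.32529326],
       [  0.        , 420.2048306 , 198.46003366],
       [  0.        ,   0.        ,   1.        ]]), 'distortion': array([-0.11141368,  0.        ,  0.        ,  0.        ,  0.        ]), 'world_to_cam': array([[-0.79668862, -0.60403141, -0.02081588,  0.4927505 ],
       [ 0.3760899 , -0.52241703,  0.76526912, -0.30058649],
       [-0.47312116,  0.60185255
[... 1089 characters left out ...]
      -1.18004820e+00],
       [ 0.00000000e+00,  0.00000000e+00,  0.00000000e+00,
         1.00000000e+00]])}
jar_a [(0.83, [0.459, -0.085, 0.093]), (0.8, [0.481, -0.456, 0.089]), (0.64, [0.605, -0.388, 0.092]), (0.63, [0.493, -0.365, 0.095]), (0.55, [0.394, -0.371, 0.09])]
carrier [(0.94, [0.632, -0.118, 0.005])]
chest [(0.75, [0.62, 0.25, 0.122])]
hatch [(0.93, [0.618, 0.25, 0.128])]
hatch_bar [(0.97, [0.615, 0.249, 0.129]), (0.2, [0.757, -0.282, 0.013])]
tumbler []
wax_tin [(0.97, [0.396, 0.044, 0.029])]
oil_bottle [(0.64, [0.779, -0.018, 0.128]), (0.44, [0.616, 0.249, 0.129])]
jacks [(0.84, [0.76, -0.282, 0.012]), (0.16, [0.622, 0.252, 0.127])]
wood_block [(0.75, [0.439, 0.474, 0.055])]
```

View pics/top0.png

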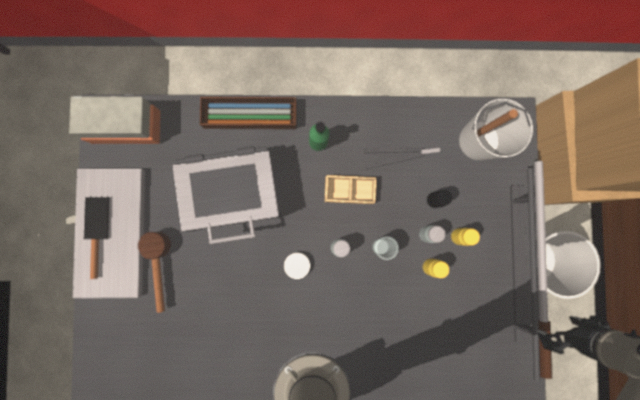

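View pics/side0.png

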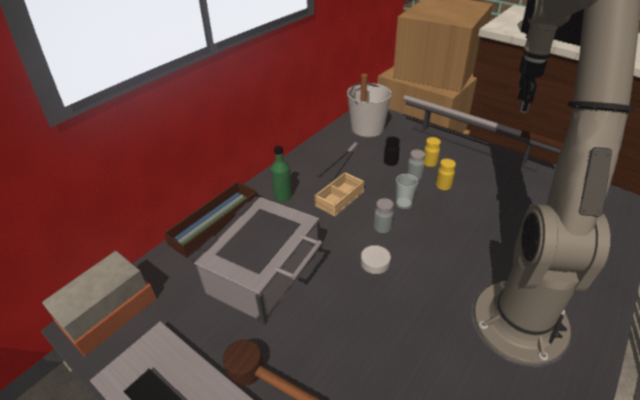

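```bash
cat > h.py <<'E'
from bench import r, viewer, nets
import cv2, numpy as np
def cloud(n,d):
    c=viewer.calibration(n); v,u=np.mgrid[0:400,0:640]
    p=cv2.undistortPoints(np.stack([u,v],-1).reshape(-1,1,2).astype(float),c["mtx"],c["distortion"]).reshape(400,640,2)
    P=np.stack([p[...,0]*d,-p[...,1]*d,-d,np.ones_like(d)],-1)
    return (P@np.linalg.inv(c["world_to_cam"]).T)[...,:3]
def pix(n,P):
    c=viewer.calibration(n); q=c["world_to_cam"][:3]@np.r_[P,1]
    return cv2.projectPoints(np.array([[q[0],-q[1],-q[2]]]),np.zeros(3),np.zeros(3),c["mtx"],c["distortion"])[0].ravel()
E
python3 - <<'E'
from h import *
a=cv2.imread("pics/top0.png");b=cv2.imread("pics/side0.png")
A=cv2.resize(a[170:290,280:490],None,fx=3.8,fy=2.5*1.0,interpolation=3);A=cv2.resize(a[170:290,280:490],(525,300),interpolation=3)
B=cv2.resize(b[120:260,350:480],(275,300),interpolation=3)
cv2.imwrite("pics/crop1.png",np.hstack([A,B]))
for n in ("top","side"):
    p,d=viewer.grab_frame(n); C=cloud(n,d); np.save(f"pics/C{n}.npy",C)
    for k in ("jar_a","carrier","hatch","chest","hatch_bar","tumbler"):
        for i,m in enumerate(nets.silhouettes(k,n)):
            M=m["mask"]; np.save(f"pics/{n}_{k}_{i}.npy",M); M=M&(d>0)
            P=C[M]; v,u=np.nonzero(M); z=P[:,2]; zt=np.percentile(z,95)
            t=P[z>zt-.008]
            (cx,cy),s,an=cv2.minAreaRect(t[:,:2].astype(np.float32))
            print(n,k,i,round(m["score"],2),"px",int(u.mean()),int(v.mean()),M.sum(),"col",p[M].mean(0).astype(int),"z95",round(zt,3),"topmid",np.round([cx,cy],4),np.round(s,3),round(an,1))
E
```

```text
top jar_a 0 0.79 px 434 267 358 col [213 189  85] z95 0.099 topmid [ 0.3907 -0.3789] [0.044 0.042] 89.5
top jar_a 1 0.68 px 432 233 357 col [169 162 157] z95 0.098 topmid [ 0.4929 -0.3714] [0.046 0.045] 89.7
top jar_a 2 0.61 px 464 236 397 col [213 188  84] z95 0.098 topmid [ 0.4849 -0.4736] [0.046 0.045] 46.5
top jar_a 3 0.59 px 438 198 370 col [50 48 47] z95 0.099 topmid [ 0.6036 -0.3966] [0.042 0.045] 87.5
top jar_a 4 0.55 px 339 247 285 col [184 175 170] z95 0.099 topmid [ 0.4523 -0.0871] [0.045 0.044] 89.3
top carrier 0 0.76 px 350 189 1317 col [212 184 136] z95 0.047 topmid [ 0.634  -0.1212] [0.155 0.08 ] 87.4
top carrier 1 0.7 px 225 189 7387 col [152 144 141] z95 0.132 topmid [0.6067 0.2481] [0.26 0.28] 9.2
top hatch 0 0.63 px 225 193 6756 col [157 149 145] z95 0.132 topmid [0.597  0.2473] [0.241 0.281] 8.7
top chest 0 0.77 px 225 190 7331 col [152 144 141] z95 0.132 topmid [0.607  0.2479] [0.261 0.28 ] 8.9
top hatch_bar 0 0.7 px 225 192 6888 col [157 148 145] z95 0.132 topmid [0.5977 0.2469] [0.243 0.282] 9.4
top hatch_bar 1 0.35 px 297 265 463 col [239 234 228] z95 0.032 to
[... 282 characters left out ...]
col [27 24 23] z95 0.095 topmid [ 0.605  -0.3972] [0.038 0.05 ] 28.6
side jar_a 2 0.82 px 445 174 438 col [167 135  47] z95 0.096 topmid [ 0.3897 -0.3775] [0.042 0.045] 31.1
side jar_a 3 0.72 px 431 152 413 col [161 131  49] z95 0.094 topmid [ 0.473  -0.4383] [0.044 0.128] 19.8
side jar_a 4 0.67 px 416 163 397 col [113 110 104] z95 0.096 topmid [ 0.4927 -0.3665] [0.047 0.039] 44.5
side hatch 0 0.63 px 259 244 6366 col [107  98  96] z95 0.129 topmid [0.5979 0.2468] [0.242 0.283] 8.6
side hatch_bar 0 0.73 px 259 244 6521 col [107  98  96] z95 0.129 topmid [0.6001 0.2472] [0.247 0.283] 8.8
side tumbler 0 0.76 px 405 189 570 col [127 129 123] z95 0.093 topmid [ 0.4543 -0.2181] [0.062 0.067] 55.9
```

View pics/crop1.png

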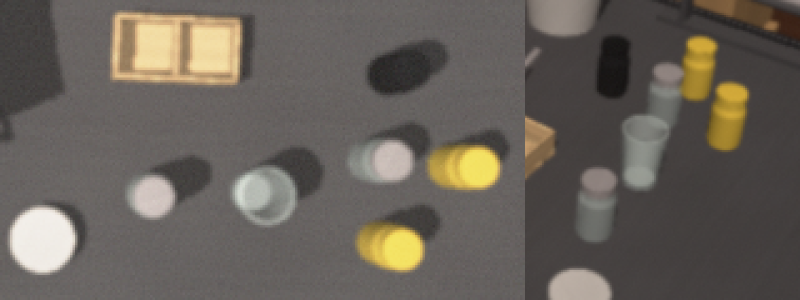

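```bash
cat >> h.py <<'E'
from scipy.spatial.transform import Rotation as Ro
def go(x,y,z,yaw=None):
    """tool-axis shift in mm to a TCP target, then turn about tool x so that the jaw axis lies at yaw (deg)"""
    o=r.get_obs(); R=Ro.from_rotvec(o["orientation"]).as_matrix()
    print("tcp",np.round(o["tcp_pos"],4),"toolx",np.round(R[:,0],3),"jaw deg",round(np.degrees(np.arctan2(R[1,1],R[0,1])),2),"t",round(o["clock"],2),"F",np.round(o["contact_force"],1),"w",round(o["grip_width"],4),"q7",round(o["joints"][6],2))
    print("shift mm",np.round(1000*R.T@(np.array([x,y,z])-o["tcp_pos"]),1))
    if yaw is not None:
        a=np.radians(yaw); v=R.T@[np.cos(a),np.sin(a),0]; t=np.arctan2(v[2],v[1]); t=(t+np.pi/2)%np.pi-np.pi/2; print("turn",round(t,4))
E
python3 - <<'E'
from h import *
go(.4928,-.369,.2,45); go(.4928,-.369,.041,-3)
for n in ("top","side"):
    C=np.load(f"pics/C{n}.npy"); M=np.load(f"pics/{n}_hatch_bar_0.npy")
    P=C[M]; P=P[(P[:,2]>.115)&(P[:,2]<.145)]
    e=np.array([np.cos(np.radians(9)),np.sin(np.radians(9))]); c=np.array([.716,.266])
    s=(P[:,:2]-c)@e; t=(P[:,:2]-c)@[-e[1],e[0]]
    print(n,"x range",np.percentile(s,[0.3,99.7]),"plate y",np.percentile(t[s>-.18],[.5,99.5]),"plate x min",np.percentile(s[abs(t)>.08],[.5,99]))
    b=P[(s<-.225)&(abs(t)<.06)]; f=cv2.fitLine(b[:,:2].astype(np.float32),cv2.DIST_HUBER,0,.01,.01).ravel()
    B=P[s<-.226]; tb=(B[:,:2]-c)@[-e[1],e[0]]
    print(" bar",len(b),f,"ang",np.degrees(np.arctan2(f[1],f[0])),"t",np.percentile(tb,[1,99]),"med",np.median(b,0), "platez",np.median(P[(s>-.18)&(s<-.02)][:,2]))
    # front/back plate edge line
    M2=np.load(f"pics/{n}_hatch_0.npy")
    K=(P[(s>-.19)]); rect=cv2.minAreaRect(K[:,:2].astype(np.float32)); print(" plate rect",rect)
E
```

```text
tcp [ 0.2577 -0.6239  0.2313] toolx [ 0. -0. -1.] jaw deg -67.56 t 1.8 F [0.5 0.3 0.5] w 0.0855 q7 -0.08
shift mm [  31.3 -145.8 -314.6]
turn 1.1771
tcp [ 0.2577 -0.6239  0.2313] toolx [ 0. -0. -1.] jaw deg -67.56 t 1.8 F [0.5 0.3 0.5] w 0.0855 q7 -0.08
shift mm [ 190.3 -145.8 -314.6]
turn -1.1267
top x range [-2.39757145e-01  1.49147428e-04] plate y [-0.13918204  0.1382578 ] plate x min [-0.19100092 -0.00196814]
 bar 179 [ 0.14823732 -0.9889518   0.48377538  0.23023707] ang -81.475204 t [-0.06265301  0.06491598] med [0.48442005 0.23107258 0.12859798] platez 0.12838725160074782
 plate rect ((0.6234190464019775, 0.251364141702652), (0.19256852567195892, 0.2811552584171295), 8.921324729919434)
side x range [-0.23956868  0.00180166] plate y [-0.13737149  0.13988453] plate x min [-0.19052842 -0.0021854 ]
 bar 210 [ 0.15452477 -0.9879889   0.48300117  0.22698615] ang -81.110756 t [-0.06310028  0.06721213] med [0.48322689 0.23271932 0.12595551] platez 0.12608815694597686
 plate rect ((0.6251903176307678, 0.2512568235397339), (0.19592870771884918, 0.2835098206996918), 8.958619117736816)
```

```bash
python3 -m pendant '[75,0,-18.2,-39.3,0, 75,0,-18.2,-39.3,0, 75,0,-18.2,-39.3,0, 75,0,-18.2,-39.3,0, 75,0,-18.2,-39.3,0, 75,0,-18.2,-39.3,0, 75,0,-18.2,-39.3,0, 75,0,-18.2,-39.3,0, 75,0,0,0,-0.161, 75,0,0,0,-0.161, 75,0,0,0,-0.161, 75,0,0,0,-0.161, 75,0,0,0,-0.161, 75,0,0,0,-0.161, 75,0,0,0,-0.161, 75,0,0,0,0]' 30; python3 -c "
from h import *
go(.4928,-.369,.041,-3)"
```

```text
clock: 3.8
tcp_pos: [0.4927, -0.3694, 0.2313]
orientation: [1.249, 1.183, -1.248]
contact_force: [0.5, -0.6, -0.3]
grip_width: 0.0748
tcp [ 0.4927 -0.3694  0.2313] toolx [ 0.  0. -1.] jaw deg -3.08 t 3.8 F [ 0.5 -0.6 -0.3] w 0.0748 q7 0.37
shift mm [ 1.903e+02  1.000e-01 -4.000e-01]
turn -0.0014
```

```bash
python3 -m pendant '[75,40,0,0,0, 75,40,0,0,0, 75,40,0,0,0, 75,30,0,0,0, 75,20,0,0,0, 75,12,0,0,0, 75,8,0,0,0, 75,0,0,0,0, 62,0,0,0,0, 56,0,0,0,0, 45,0,0,0,0, 45,0,0,0,0, 45,0,0,0,0, 45,0,0,0,0]' 30; python3 -c "
from h import *
go(.4928,-.369,.041,-3)"
```

```text
clock: 5.55
tcp_pos: [0.4937, -0.3697, 0.0425]
orientation: [1.247, 1.182, -1.246]
contact_force: [0.7, 0.0, 6.3]
grip_width: 0.0528
tcp [ 0.4937 -0.3697  0.0425] toolx [ 0.002 -0.001 -1.   ] jaw deg -2.98 t 5.55 F [0.7 0.  6.3] w 0.0528 q7 0.3
shift mm [ 1.5 -1.  -0.6]
turn 0.0004
```

```bash
python3 -m pendant '[45,-5,0,0,0, 45,-15,0,0,0, 45,-25,0,0,0, 45,-25,0,0,0, 45,-25,0,0,0, 45,-20,0,0,0, 45,-5,0,0,0, 45,0,0,0,0]'; python3 - <<'E'
from h import *
go(.6323,-.1587,.046,-2.6)
C=np.load("pics/Cside.npy").reshape(-1,3)
p,d=viewer.grab_frame("top"); T=cloud("top",d).reshape(-1,3)
for P in (C,T):
    Q=P[(abs(P[:,0]-.634)<.07)&(abs(P[:,1]+.121)<.1)&(P[:,2]>.04)&(P[:,2]<.055)]
    print(len(Q),cv2.minAreaRect(Q[:,:2].astype(np.float32)),np.median(Q[:,2]))
print(r.get_obs()["contact_force"])
E
```

```text
clock: 6.55
tcp_pos: [0.4925, -0.3692, 0.1611]
orientation: [1.247, 1.184, -1.248]
contact_force: [0.7, 1.0, -4.1]
grip_width: 0.0527
tcp [ 0.4925 -0.3692  0.1611] toolx [-0.  0. -1.] jaw deg -2.98 t 6.55 F [ 0.7  1.  -4.1] w 0.0527 q7 0.35
shift mm [ 115.1  128.7 -217.5]
turn -0.0067
202 ((0.633950412273407, -0.12006641924381256), (0.16182942688465118, 0.08257254958152771), 86.91941833496094) 0.04300910463953944
263 ((0.6341882944107056, -0.12120496481657028), (0.15530017018318176, 0.0805111974477768), 87.46768951416016) 0.0452677106401107
[ 1.03679117 -0.37904401 -3.67304081]
```

```bash
python3 -m pendant '[45,0,8,-13,0, 45,0,16,-27,0, 45,0,18,-31,0, 45,0,18,-31,0, 45,0,18,-31,0, 45,0,18,-31,0, 45,0,16,-27,0, 45,0,11,-18,0, 45,0,5.7,-8.5,0, 45,0,0,0,0, 45,20,0,0,0, 45,25,0,0,0, 45,20,0,0,0, 45,10,0,0,0, 45,0,0,0,0]'; python3 - <<'E'
from h import *
go(.6322,-.158,.0475,-2.6)
p,d=viewer.grab_frame("side"); q=pix("side",[.632,-.12,.05]).astype(int)
cv2.imwrite("pics/side1.png",cv2.resize(p[q[1]-60:q[1]+50,q[0]-70:q[0]+70,::-1],None,fx=4,fy=4,interpolation=3))
E
```

```text
clock: 8.48
tcp_pos: [0.632, -0.159, 0.0853]
orientation: [1.247, 1.185, -1.249]
contact_force: [-0.7, 0.9, -2.7]
grip_width: 0.0521
tcp [ 0.632  -0.159   0.0853] toolx [-0.002  0.    -1.   ] jaw deg -3.0 t 8.47 F [-0.7  0.9 -2.7] w 0.0521 q7 -0.1
shift mm [37.8  0.2 -1. ]
turn -0.007
```

View pics/side1.png

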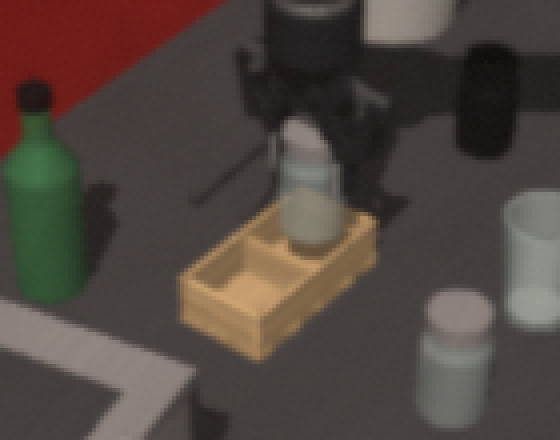

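```bash
python3 -m pendant '[45,8,0,-0.5,0, 45,10,0,-0.5,0, 45,8,0,0,0, 45,4,0,0,0, 45,2,0,0,0, 45,1,0,0,0, 45,0,0,0,0]'; python3 -m pendant '[45,1,0,0,0, 45,1,0,0,0, 45,1,0,0,0, 45,0,0,0,0]'
```

```text
clock: 9.4
tcp_pos: [0.6328, -0.1578, 0.0535]
orientation: [1.248, 1.184, -1.247]
contact_force: [-0.5, -0.1, -3.8]
grip_width: 0.0525
clock: 9.9
tcp_pos: [0.6326, -0.1577, 0.0502]
orientation: [1.247, 1.184, -1.247]
contact_force: [0.9, -0.2, -2.9]
grip_width: 0.0523
```

```bash
python3 -m pendant '[45,1,0,0,0, 45,0.7,0,0,0, 45,0,0,0,0]'; python3 -m pendant '[45,0.7,0,0,0, 45,0.5,0,0,0, 45,0,0,0,0]'; python3 -m pendant '[45,0.5,0,0,0, 45,0.5,0,0,0, 45,0,0,0,0]'
```

```text
clock: 10.28
tcp_pos: [0.6326, -0.1577, 0.0485]
orientation: [1.247, 1.184, -1.248]
contact_force: [-0.1, -0.1, -3.1]
grip_width: 0.0519
clock: 10.65
tcp_pos: [0.6327, -0.1577, 0.0475]
orientation: [1.247, 1.184, -1.247]
contact_force: [0.2, -1.3, -0.8]
grip_width: 0.0527
clock: 11.02
tcp_pos: [0.6328, -0.1577, 0.0474]
orientation: [1.247, 1.184, -1.247]
contact_force: [-3.4, 1.1, 6.5]
grip_width: 0.0524
```

```bash
python3 -m pendant '[53,0,0,0,0, 58,0,0,0,0, 66,0,0,0,0, 75,0,0,0,0, 75,0,0,0,0, 75,-10,0,0,0, 75,-30,0,0,0, 75,-40,0,0,0, 75,-40,0,0,0, 75,-30,0,0,0, 75,0,0,0,0]'; python3 - <<'E'
from h import *
go(.452,-.0855,.0415,-2.6)
p,d=viewer.grab_frame("side"); C=cloud("side",d)
for m in nets.silhouettes("jar_a","side"):
    P=C[m["mask"]&(d>0)]; zt=np.percentile(P[:,2],95); t=P[P[:,2]>zt-.006]
    print(round(m["score"],2),round(zt,3),np.round(cv2.minAreaRect(t[:,:2].astype(np.float32))[0],4))
q=pix("side",[.58,-.12,.05]).astype(int)
cv2.imwrite("pics/side2.png",cv2.resize(p[q[1]-70:q[1]+60,q[0]-90:q[0]+90,::-1],None,fx=4,fy=4,interpolation=3))
E
```

```text
clock: 12.4
tcp_pos: [0.6345, -0.1579, 0.2002]
orientation: [1.25, 1.179, -1.243]
contact_force: [0.3, -0.1, -0.6]
grip_width: 0.0752
tcp [ 0.6345 -0.1579  0.2002] toolx [ 0.006 -0.001 -1.   ] jaw deg -2.99 t 12.4 F [ 0.3 -0.1 -0.6] w 0.0752 q7 -0.05
shift mm [ 157.5 -187.1  -63. ]
turn -0.0068
0.95 0.095 [ 0.3896 -0.3768]
0.91 0.095 [ 0.6039 -0.3948]
0.81 0.095 [ 0.4517 -0.0855]
0.6 0.094 [ 0.4835 -0.4689]
0.56 0.1 [ 0.6317 -0.1596]
0.23 0.129 [0.5981 0.2477]
```

View pics/side2.png

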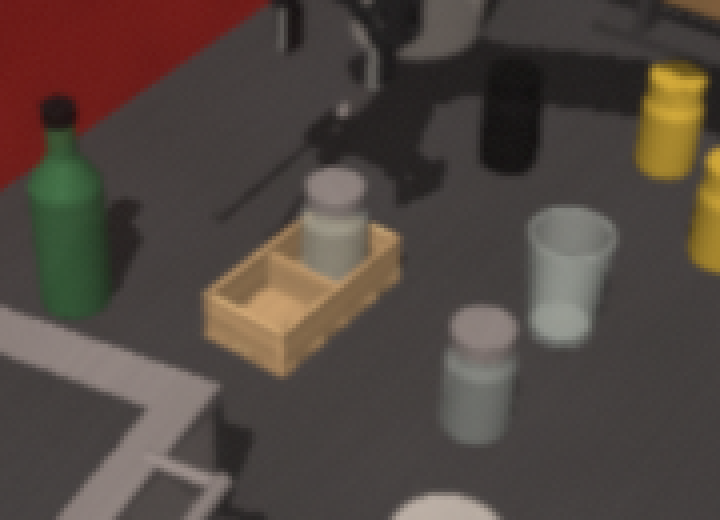

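```bash
python3 -m pendant '[75,0,-20,-7,0, 75,0,-35,-11.5,0, 75,0,-40,-13,0, 75,0,-40,-13,0, 75,0,-32,-11,0, 75,0,-20.5,-7,0, 75,40,0,0,0, 75,40,0,0,0, 75,0,0,0,0]'; python3 -c "
from h import *
go(.452,-.0855,.0415,-2.6)"
```

```text
clock: 13.62
tcp_pos: [0.4454, -0.0852, 0.1136]
orientation: [1.244, 1.191, -1.252]
contact_force: [-0.4, 0.1, 0.8]
grip_width: 0.0751
tcp [ 0.4454 -0.0852  0.1136] toolx [-0.008  0.001 -1.   ] jaw deg -2.95 t 13.62 F [-0.4  0.1  0.8] w 0.0751 q7 -0.17
shift mm [72.   7.1  0. ]
turn -0.0061
```

```bash
python3 -m pendant '[75,0,0,0,0, 75,0,0,0,0]'; python3 -c "
from h import *
go(.452,-.0855,.0415,-2.6)"
```

```text
clock: 13.88
tcp_pos: [0.4497, -0.0857, 0.1177]
orientation: [1.248, 1.182, -1.246]
contact_force: [0.8, -0.1, -0.5]
grip_width: 0.0752
tcp [ 0.4497 -0.0857  0.1177] toolx [ 0.002 -0.    -1.   ] jaw deg -2.99 t 13.88 F [ 0.8 -0.1 -0.5] w 0.0752 q7 -0.17
shift mm [76.2  2.1 -0.3]
turn -0.0067
```

Settling lag; now 2 mm off, within the finger clearance.

```bash
python3 -m pendant '[75,12,2,0,0, 75,20,0,0,0, 75,20,0,0,0, 75,14,0,0,0, 75,8,0,0,0, 75,3,0,0,0, 75,0,0,0,0, 75,0,0,0,0]';  python3 -c "
from h import *
go(.452,-.0855,.0415,-2.6)"
```

```text
clock: 14.88
tcp_pos: [0.451, -0.0857, 0.0398]
orientation: [1.248, 1.183, -1.247]
contact_force: [0.1, 0.7, -0.4]
grip_width: 0.0748
tcp [ 0.451  -0.0857  0.0398] toolx [ 0.001 -0.    -1.   ] jaw deg -2.98 t 14.88 F [ 0.1  0.7 -0.4] w 0.0748 q7 -0.27
shift mm [-1.7  1.  -0.3]
turn -0.0067
```

```bash
python3 -m pendant '[70,-1.5,1,0,0, 62,0,0,0,0, 56,0,0,0,0, 45,0,0,0,0, 45,0,0,0,0, 45,0,0,0,0]' 30; python3 -m pendant '[45,-3,0,0,0, 45,-12,0,0,0, 45,-22,0,0,0, 45,-25,0,0,0, 45,-25,0,0,0, 45,-20,0,0,0, 45,-8,0,0,0, 45,0,0,0,0, 45,0,0,0,0]'; python3 -c "
from h import *
go(.6356,-.0830,.0485,-2.6)"
```

```text
clock: 15.62
tcp_pos: [0.452, -0.0858, 0.0414]
orientation: [1.248, 1.183, -1.247]
contact_force: [-1.2, -1.1, 5.3]
grip_width: 0.0527
clock: 16.75
tcp_pos: [0.4509, -0.0857, 0.1551]
orientation: [1.247, 1.185, -1.248]
contact_force: [0.0, 0.6, -2.7]
grip_width: 0.0529
tcp [ 0.4509 -0.0857  0.1551] toolx [-0.001  0.    -1.   ] jaw deg -2.98 t 16.75 F [ 0.   0.6 -2.7] w 0.0529 q7 -0.14
shift mm [106.4 184.4 -12.3]
turn -0.0066
```

```bash
python3 -m pendant '[45,0,10,-1,0, 45,0,20,-1,0, 45,0,28,-2,0, 45,0,30,-2,0, 45,0,30,-2,0, 45,0,28,-2,0, 45,0,20,-1.3,0, 45,0,12,-1,0, 45,0,6.4,0,0, 45,0,0,0,0, 45,0,0,0,0, 45,15,0,0,0, 45,20,0,0,0, 45,18,0,0,0, 45,9,0,0,0, 45,3,0,0,0, 45,0,0,0,0, 45,0,0,0,0]'; python3 -c "
from h import *
go(.6356,-.0830,.0485,-2.6)"
```

```text
clock: 19.0
tcp_pos: [0.637, -0.083, 0.0916]
orientation: [1.248, 1.183, -1.246]
contact_force: [-0.0, 0.5, -3.7]
grip_width: 0.053
tcp [ 0.637  -0.083   0.0916] toolx [ 0.001 -0.    -1.   ] jaw deg -2.98 t 19.0 F [-0.   0.5 -3.7] w 0.053 q7 -0.23
shift mm [43.1 -1.4  0. ]
turn -0.0067
```

```bash
python3 -m pendant '[45,8,-1,0,0, 45,12,0,0,0, 45,10,0,0,0, 45,7,0,0,0, 45,4,0,0,0, 45,1.5,0,0,0, 45,0,0,0,0, 45,0,0,0,0]'; python3 -m pendant '[45,0.7,0,0,0, 45,0.7,0,0,0, 45,0,0,0,0]'; python3 -m pendant '[45,0.5,0,0,0, 45,0.5,0,0,0, 45,0,0,0,0]'
```

```text
clock: 20.0
tcp_pos: [0.6357, -0.083, 0.0488]
orientation: [1.248, 1.184, -1.247]
contact_force: [0.5, -0.5, -3.5]
grip_width: 0.0526
clock: 20.38
tcp_pos: [0.6354, -0.083, 0.0469]
orientation: [1.247, 1.184, -1.248]
contact_force: [0.2, 0.5, -3.4]
grip_width: 0.0528
clock: 20.75
tcp_pos: [0.6356, -0.083, 0.0465]
orientation: [1.247, 1.184, -1.247]
contact_force: [-1.4, -0.5, 2.7]
grip_width: 0.0525
```

```bash
python3 -m pendant '[53,0,0,0,0, 58,0,0,0,0, 66,0,0,0,0, 75,0,0,0,0, 75,0,0,0,0, 75,-10,0,0,0, 75,-30,0,0,0, 75,-40,0,0,0, 75,-40,0,0,0, 75,-30,0,0,0, 75,-10,0,0,0, 75,0,0,0,0]'; python3 - <<'E'
from h import *
go(.4838,.2295,.2,8.85)
p,d=viewer.grab_frame("top"); C=cloud("top",d)
for m in nets.silhouettes("jar_a","top"):
    P=C[m["mask"]&(d>0)]; zt=np.percentile(P[:,2],95); t=P[P[:,2]>zt-.006]
    print(round(m["score"],2),round(zt,3),np.round(cv2.minAreaRect(t[:,:2].astype(np.float32))[0],4))
E
```

```text
clock: 22.25
tcp_pos: [0.6355, -0.083, 0.2063]
orientation: [1.248, 1.183, -1.247]
contact_force: [0.4, -0.2, -0.2]
grip_width: 0.0747
tcp [ 0.6355 -0.083   0.2063] toolx [ 0.001 -0.    -1.   ] jaw deg -2.99 t 22.25 F [ 0.4 -0.2 -0.2] w 0.0747 q7 -0.18
shift mm [   6.1 -167.8 -304.2]
turn -0.2066
0.82 0.098 [ 0.3885 -0.3815]
0.74 0.098 [ 0.4858 -0.4735]
0.74 0.099 [ 0.6048 -0.3957]
0.61 0.049 [ 0.6328 -0.0577]
```

```bash
python3 -m pendant '[50,0,-10,-18,0, 32,0,-20,-36,0, 32,0,-25,-46,0, 32,0,-28,-51,0, 32,0,-28,-51,0, 32,0,-25,-46,0, 32,0,-20,-36,0, 32,0,-11.8,-20.2,0, 32,0,0,0,-0.1, 32,0,0,0,-0.1066, 32,0,0,0,0, 32,0,0,0,0]'; python3 - <<'E'
from h import *
go(.4838,.2295,.113,8.85)
p,d=viewer.grab_frame("side"); C=cloud("side",d)
for m in nets.silhouettes("jar_a","side"):
    P=C[m["mask"]&(d>0)]; zt=np.percentile(P[:,2],95); t=P[P[:,2]>zt-.006]
    print(round(m["score"],2),round(zt,3),np.round(cv2.minAreaRect(t[:,:2].astype(np.float32))[0],4))
cv2.imwrite("pics/side3.png",cv2.resize(p[110:310,200:440,::-1],None,fx=3,fy=3,interpolation=3))
E
```

```text
clock: 23.85
tcp_pos: [0.4829, 0.2298, 0.2056]
orientation: [1.095, 1.278, -1.096]
contact_force: [0.7, -1.4, -0.4]
grip_width: 0.032
tcp [0.4829 0.2298 0.2056] toolx [-0.001 -0.    -1.   ] jaw deg 8.78 t 23.85 F [ 0.7 -1.4 -0.4] w 0.032 q7 -0.6
shift mm [92.6  0.9  0.4]
turn -0.0013
0.96 0.1 [ 0.635 -0.081]
0.87 0.1 [ 0.6336 -0.1595]
0.73 0.093 [ 0.4869 -0.4728]
0.64 0.095 [ 0.6033 -0.3947]
0.58 0.096 [ 0.389  -0.3806]
```

View pics/side3.png

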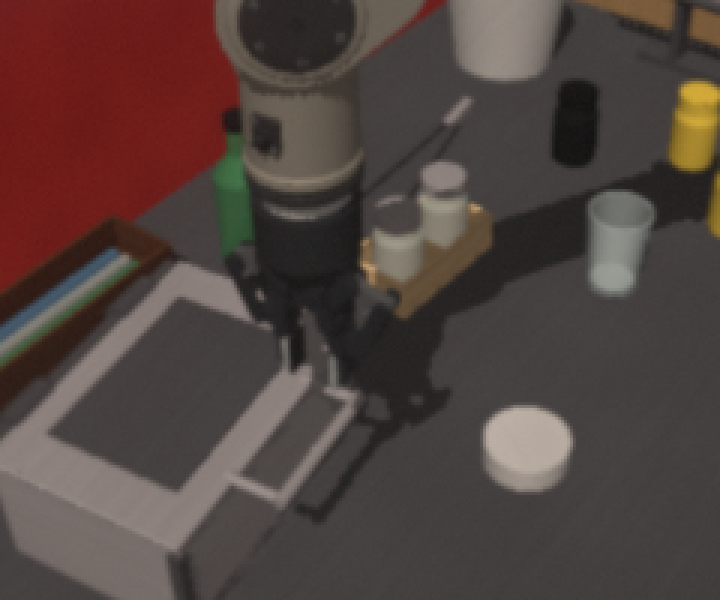

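```bash
python3 -m pendant '[32,20,0.9,0.4,0, 32,25,0,0,0, 32,20,0,0,0, 32,14,0,0,0, 32,8,0,0,0, 32,4,0,0,0, 32,1.5,0,0,0, 32,0,0,0,0, 32,0,0,0,0]'; python3 -c "
from h import *
go(.4838,.2295,.113,8.85)"; python3 -m pendant '[24,0,0,0,0, 18,0,0,0,0, 14,0,0,0,0, 8,0,0,0,0, 8,0,0,0,0, 8,0,0,0,0]' 25;  python3 -c "
from h import *
go(.4838,.2295,.113,8.85)"
```

```text
clock: 25.08
tcp_pos: [0.4849, 0.2294, 0.1139]
orientation: [1.095, 1.278, -1.094]
contact_force: [-0.7, -0.2, 0.1]
grip_width: 0.0324
tcp [0.4849 0.2294 0.1139] toolx [ 0.001  0.    -1.   ] jaw deg 8.85 t 25.07 F [-0.7 -0.2  0.1] w 0.0324 q7 -0.68
shift mm [ 0.9 -1.  -0.3]
turn -0.0
clock: 25.82
tcp_pos: [0.4841, 0.2292, 0.1134]
orientation: [1.094, 1.279, -1.095]
contact_force: [-3.4, -1.4, 2.5]
grip_width: 0.0109
tcp [0.4841 0.2292 0.1134] toolx [-0.001 -0.    -1.   ] jaw deg 8.86 t 25.82 F [-3.4 -1.4  2.5] w 0.0109 q7 -0.68
shift mm [ 0.4 -0.3 -0.4]
turn 0.0003
```

```bash
cat >> h.py <<'E'
P0=np.array([.4841,.2292,.1134])
def arc(th):
    a=np.radians(np.array(th,float))+3/235; R=235.02
    return np.c_[-(R*np.sin(a)-3), R*3*0+235-R*np.cos(a)]
def ang():
    o=r.get_obs(); v=(o["tcp_pos"]-P0)*1000; s=v[0]*np.cos(np.radians(8.86))+v[1]*np.sin(np.radians(8.86))
    a=np.degrees(np.arctan2(3+v[2],235-s)-3/235); rad=np.hypot(3+v[2],235-s)
    print("theta",round(a,2),"radius",round(rad,1),"F",np.round(o["contact_force"],1),"w",round(o["grip_width"],4),"t",round(o["clock"],2))
E
python3 - <<'E'
from h import *
th=[0,1,2.5,4.5,7,9.5,12,14.5,17,19.5,22,24.5,27,29.5,32,34,36,38,39.5,40.5,41]
q=np.round(arc(th),1); print(np.diff(q,axis=0).round(1).tolist(),q[-1])
E
```

```text
[[-4.1, 0.1], [-6.1, 0.3], [-8.2, 0.6], [-10.2, 1.1], [-10.1, 1.6], [-10.1, 2.1], [-9.9, 2.4], [-9.9, 2.9], [-9.7, 3.4], [-9.5, 3.7], [-9.4, 4.2], [-9.2, 4.6], [-8.9, 4.9], [-8.8, 5.4], [-6.8, 4.6], [-6.7, 4.7], [-6.4, 5.1], [-4.8, 3.9], [-3.1, 2.7], [-1.5, 1.3]] [-153.4   59.6]
```

```bash
python3 -m pendant '[8,-4.1,0.1,0,0, 8,-6.1,0.3,0,0, 8,-8.2,0.6,0,0, 8,-10.2,1.1,0,0, 8,-10.1,1.6,0,0, 8,0,0,0,0]' ; python3 -c "
from h import *
ang()"; python3 -m pendant '[8,-10.1,2.1,0,0, 8,-9.9,2.4,0,0, 8,-9.9,2.9,0,0, 8,-9.7,3.4,0,0, 8,-9.5,3.7,0,0, 8,-9.4,4.2,0,0, 8,-9.2,4.6,0,0, 8,0,0,0,0]';python3 -c "
from h import *
ang()"
```

```text
clock: 26.58
tcp_pos: [0.4878, 0.2297, 0.1532]
orientation: [1.094, 1.278, -1.095]
contact_force: [-6.8, -1.0, -1.2]
grip_width: 0.0109
theta 9.76 radius 235.2 F [-6.8 -1.  -1.2] w 0.0109 t 26.57
clock: 27.58
tcp_pos: [0.5102, 0.2332, 0.2215]
orientation: [1.093, 1.279, -1.096]
contact_force: [-10.2, -3.0, 4.5]
grip_width: 0.0107
theta 27.31 radius 236.3 F [-10.2  -3.    4.5] w 0.0107 t 27.57
```

```bash
python3 -m pendant '[8,-8.9,4.2,0,0, 8,-8.8,4.7,0,0, 8,-6.8,4.2,0,0, 8,-6.7,4.4,0,0, 8,-6.4,5.1,0,0, 8,-4.8,3.9,0,0, 8,-3.1,2.7,0,0, 8,-1.5,1.3,0,0, 8,0,0,0,0]' ; python3 - <<'E'
from h import *
ang()
for n in ("side","top"):
    p,d=viewer.grab_frame(n); C=cloud(n,d)
    e=np.array([np.cos(np.radians(8.86)),np.sin(np.radians(8.86))]); hg=P0[:2]+.235*e
    s=(C[...,:2]-hg)@e; t=(C[...,:2]-hg)@[-e[1],e[0]]
    M=(d>0)&(s>-.16)&(s<-.02)&(abs(t)<.125)&(abs(t)>.05)&(C[...,2]>.125); 
    a=np.degrees(np.arctan2(C[...,2]-.12,-s)); M&=(a>15)&(a<75)
    P=np.c_[s[M],C[M][:,2]]; f=cv2.fitLine(P.astype(np.float32),cv2.DIST_HUBER,0,.003,.01).ravel(); print(n,M.sum(),"plate angle",np.degrees(np.arctan2(abs(f[1]),abs(f[0]))),f)
    if n=="side": cv2.imwrite("pics/side4.png",cv2.resize(p[60:320,150:450,::-1],None,fx=2.3,fy=2.3,interpolation=3))
E
```

```text
clock: 28.7
tcp_pos: [0.5411, 0.2379, 0.2688]
orientation: [1.094, 1.278, -1.095]
contact_force: [-7.3, -2.1, 5.0]
grip_width: 0.0105
theta 41.04 radius 237.8 F [-7.3 -2.1  5. ] w 0.0105 t 28.7
side 722 plate angle 39.490643 [ 0.77172846 -0.63595223 -0.07672636  0.19471928]
top 1500 plate angle 39.440598 [ 0.7722836  -0.6352779  -0.09114325  0.20752685]
```

View pics/side4.png

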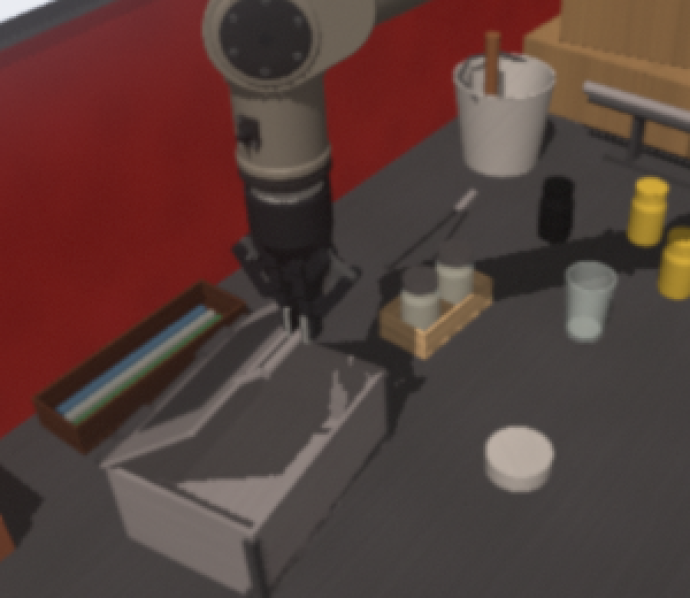

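```bash
cat >> h.py <<'E'
def bar(save=None):
    """bar axis height/position relative to the TCP, from points of the outer bar; plate angle"""
    o=r.get_obs(); e=np.array([np.cos(np.radians(8.86)),np.sin(np.radians(8.86))]); hg=P0[:2]+.235*e; T=o["tcp_pos"]
    for n in ("side","top"):
        p,d=viewer.grab_frame(n); C=cloud(n,d); rel=C-T; s=rel[...,:2]@e; t=rel[...,:2]@[-e[1],e[0]]
        M=(d>0)&(abs(s)<.03)&(abs(rel[...,2])<.035)&(abs(t)>.026)&(abs(t)<.062); Q=np.c_[s[M],rel[M][:,2],t[M]]*1000
        for sg in (-1,1):
            K=Q[Q[:,2]*sg>0]
            if len(K): print(n,sg,len(K),"bar surface s,z rel TCP: med",np.median(K[:,:2],0).round(1),"p10",np.percentile(K[:,:2],10,0).round(1),"p90",np.percentile(K[:,:2],90,0).round(1))
        if save and n=="side":
            u,v=pix("side",T).astype(int); cv2.imwrite(save,cv2.resize(p[v-40:v+40,u-50:u+50,::-1],None,fx=7,fy=7,interpolation=3)); print("tcp px",(u,v))
        s=(C[...,:2]-hg)@e; t=(C[...,:2]-hg)@[-e[1],e[0]]; a=np.degrees(np.arctan2(C[...,2]-.12,-s))
        M=(d>0)&(s>-.16)&(s<-.02)&(abs(t)<.125)&(abs(t)>.05)&(C[...,2]>.125)&(a>20)&(a<75)
        f=cv2.fitLine(np.c_[s[M],C[M][:,2]].astype(np.float32),cv2.DIST_HUBER,0,.003,.01).ravel(); print(n,"plate",round(np.degrees(np.arctan2(-f[1]*np.sign(f[0]),abs(f[0]))),2))
E
python3 -c "
from h import *
ang(); bar('pics/side5.png')"
```

```text
theta 41.02 radius 237.8 F [-7.8 -3.   5.4] w 0.011 t 28.8
side -1 1 bar surface s,z rel TCP: med [-5.  4.] p10 [-5.  4.] p90 [-5.  4.]
side 1 78 bar surface s,z rel TCP: med [-2.2  8.4] p10 [-4.7  3.7] p90 [ 3.5 10.5]
tcp px (np.int64(282), np.int64(205))
side plate 39.45
top -1 100 bar surface s,z rel TCP: med [1.3 9.6] p10 [-5.3 -7.2] p90 [20.3 13.3]
top plate 39.38
```

View pics/side5.png

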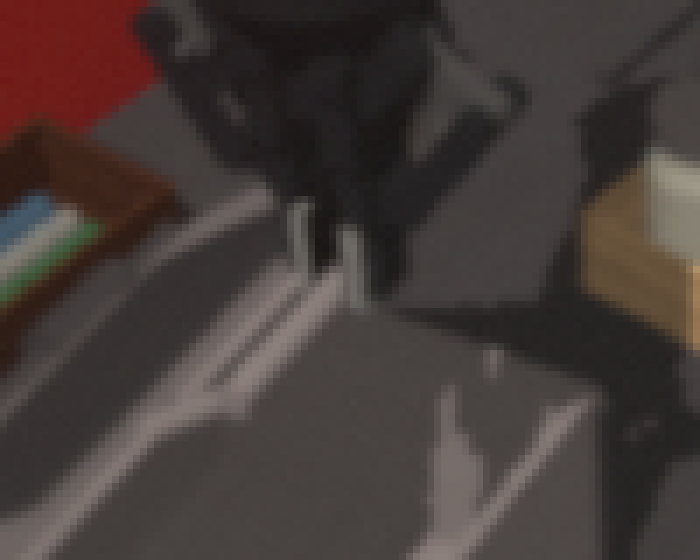

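```bash
python3 -m pendant '[8,-0.5,-1.2,0,0, 8,-0.5,-1.2,0,0, 8,0,0,0,0, 8,0,0,0,0]' 35; python3 - <<'E'
from h import *
ang(); bar()
th=[39.5,40,41,42,43,44,45,46,47,48,49,50,51,52,53,54,55,56,56.5]
q=np.round(arc(th),1); print(np.diff(q,axis=0).round(1).tolist())
E
```

```text
clock: 29.4
tcp_pos: [0.5401, 0.2378, 0.2679]
orientation: [1.096, 1.277, -1.093]
contact_force: [4.8, 2.1, -6.2]
grip_width: 0.0104
theta 40.72 radius 238.0 F [ 4.8  2.1 -6.2] w 0.0104 t 29.4
side 1 80 bar surface s,z rel TCP: med [-2.2  8.3] p10 [-4.4  3.4] p90 [ 4.  10.7]
side plate 38.92
top -1 96 bar surface s,z rel TCP: med [ 1.6 10.2] p10 [-4.9 -5.7] p90 [18.9 13.2]
top plate 39.1
[[-1.6, 1.3], [-3.0, 2.7], [-3.1, 2.8], [-3.0, 2.8], [-2.9, 2.8], [-2.9, 3.0], [-2.8, 2.9], [-2.8, 3.0], [-2.7, 3.1], [-2.7, 3.1], [-2.6, 3.1], [-2.6, 3.2], [-2.5, 3.3], [-2.5, 3.3], [-2.4, 3.3], [-2.3, 3.4], [-2.3, 3.4], [-1.1, 1.7]]
```

```bash
python3 -m pendant '[8,-1.6,1.6,0,0, 8,-3,2.7,0,0, 8,-3.1,2.8,0,0, 8,-3,2.8,0,0, 8,-2.9,2.8,0,0, 8,-2.9,3,0,0, 8,-1.4,1.5,0,0, 8,0,0,0,0]'; python3 - <<'E'
from h import *
ang(); bar()
E
```

```text
clock: 30.5
tcp_pos: [0.5564, 0.2402, 0.2859]
orientation: [1.095, 1.278, -1.095]
contact_force: [4.7, -0.2, -6.3]
grip_width: 0.0103
theta 46.58 radius 238.7 F [ 4.7 -0.2 -6.3] w 0.0103 t 30.5
side -1 13 bar surface s,z rel TCP: med [-4.5  2.4] p10 [-5.   1.1] p90 [-3.6  4.7]
side 1 82 bar surface s,z rel TCP: med [-1.9  7.5] p10 [-4.6  2.5] p90 [3.6 9.6]
side plate 79.67
top -1 101 bar surface s,z rel TCP: med [1.6 9.4] p10 [ -4.8 -17.4] p90 [28.5 12. ]
top plate 45.31
```

```bash
python3 -m pendant '[8,0,0,0,0, 8,-1.4,1.5,0,0, 8,-2.8,3,0,0, 8,-2.7,3.1,0,0, 8,-2.7,3.1,0,0, 8,-1.3,1.6,0,0, 8,0,0,0,0]' 60; python3 - <<'E'
from h import *
ang(); bar()
E
```

```text
clock: 31.48
tcp_pos: [0.5686, 0.2422, 0.2973]
orientation: [1.095, 1.277, -1.094]
contact_force: [2.4, -1.3, -3.7]
grip_width: 0.0089
theta 50.61 radius 239.4 F [ 2.4 -1.3 -3.7] w 0.0089 t 31.48
side -1 26 bar surface s,z rel TCP: med [-4.5  3.7] p10 [-5.4  1. ] p90 [-3.7  5.9]
side 1 79 bar surface s,z rel TCP: med [-1.9  7. ] p10 [-4.2  2.3] p90 [3.8 9.1]
side plate 85.63
top -1 121 bar surface s,z rel TCP: med [2.7 7.9] p10 [ -4.8 -27.6] p90 [27.9 11.7]
top plate 77.62
```

```bash
cat >> h.py <<'E'
def plate(C,guess,tag):
    e=np.array([np.cos(np.radians(8.86)),np.sin(np.radians(8.86))]); hg=P0[:2]+.235*e
    s=(C[...,:2]-hg)@e; t=(C[...,:2]-hg)@[-e[1],e[0]]; z=C[...,2]-.12; rad=np.hypot(s,z)
    g=np.radians(guess)
    for _ in range(3):
        off=-(-s)*np.sin(g)+z*np.cos(g)
        M=(rad>.03)&(rad<.185)&(abs(t)<.128)&(abs(t)>.055)&(abs(off)<.015)&(s<0)
        f=cv2.fitLine(np.c_[-s[M],z[M]].astype(np.float32),cv2.DIST_HUBER,0,.003,.01).ravel(); g=np.arctan2(f[1]*np.sign(f[0]),abs(f[0]))
    print(tag,"plate",M.sum(),round(np.degrees(g),2),"offset mm",round(1000*np.median(off[M]),1))
def plates(guess):
    for n in ("top","side"):
        p,d=viewer.grab_frame(n); C=cloud(n,d); C[d<=0]=9; plate(C,guess,n)
def ang2():
    o=r.get_obs(); h=3+(o["tcp_pos"][2]-P0[2])*1000; a=0
    for _ in range(20): a=np.arcsin((h-6*a)/235.02)-3/235
    print("theta2",round(np.degrees(a),2),"F",np.round(o["contact_force"],1),"w",round(o["grip_width"],4),"t",round(o["clock"],2))
E
python3 - <<'E'
from h import *
for n in("Ctop","Cside"): plate(np.load(f"pics/{n}.npy"),1,n)
ang2(); plates(50)
E
```

```text
Ctop plate 2717 -0.51 offset mm 9.0
Cside plate 2585 -0.47 offset mm 6.8
theta2 49.84 F [ 3.7 -1.8 -2.9] w 0.0094 t 31.57
top plate 919 49.03 offset mm 9.2
side plate 117 49.48 offset mm 8.1
```

```bash
python3 -m pendant '[8,-1.4,1.5,0,0, 8,-2.7,3.2,0,0, 8,-2.6,3.3,0,0, 8,-2.6,3.3,0,0, 8,-1.3,1.7,0,0, 8,0,0,0,0]'; python3 - <<'E'
from h import *
ang2(); ang(); plates(54)
E
```

```text
clock: 32.42
tcp_pos: [0.5811, 0.2441, 0.3071]
orientation: [1.094, 1.278, -1.095]
contact_force: [2.2, -3.6, -5.3]
grip_width: 0.0093
theta2 53.67 F [ 2.2 -3.6 -5.3] w 0.0093 t 32.42
theta 54.44 radius 239.6 F [ 2.2 -3.6 -5.3] w 0.0093 t 32.42
top plate 752 52.84 offset mm 9.2
side plate 106 54.13 offset mm -0.5
```

```bash
python3 -m pendant '[8,-1.2,1.7,0,0, 8,-2.5,3.3,0,0, 8,-2.4,3.4,0,0, 8,-1.3,1.7,0,0, 8,0,0,0,0, 8,0,0,0,0]'; python3 - <<'E'
from h import *
ang2(); ang(); plates(57)
E
```

```text
clock: 33.28
tcp_pos: [0.5911, 0.2457, 0.3145]
orientation: [1.094, 1.278, -1.095]
contact_force: [4.4, -3.5, -6.2]
grip_width: 0.0096
theta2 56.72 F [ 4.4 -3.5 -6.2] w 0.0096 t 33.27
theta 57.43 radius 240.2 F [ 4.4 -3.5 -6.2] w 0.0096 t 33.27
top plate 639 55.62 offset mm 9.6
side plate 311 56.8 offset mm 0.0
```

```bash
python3 -m pendant '[8,-1.2,1.7,0,0, 8,-1.2,1.8,0,0, 8,-1.2,1.8,0,0, 8,0,0,0,0, 8,0,0,0,0]'; python3 - <<'E'
from h import *
ang2(); ang(); plates(58)
E
```

```text
clock: 34.0
tcp_pos: [0.5962, 0.2464, 0.3177]
orientation: [1.094, 1.279, -1.095]
contact_force: [4.8, -2.9, -8.8]
grip_width: 0.0095
theta2 58.13 F [ 4.8 -2.9 -8.8] w 0.0095 t 34.0
theta 58.86 radius 240.3 F [ 4.8 -2.9 -8.8] w 0.0095 t 34.0
top plate 596 57.09 offset mm 9.6
side plate 417 58.22 offset mm 0.2
```

```bash
python3 -m pendant '[8,1.1,-1.7,0,0, 8,2.3,-3.5,0,0, 8,2.4,-3.4,0,0, 8,2.4,-3.4,0,0, 8,2.4,-3.4,0,0, 8,2.5,-3.3,0,0, 8,2.6,-3.3,0,0, 8,1.3,-1.6,0,0, 8,0,0,0,0]'; python3 - <<'E'
from h import *
ang2(); ang(); plates(51)
E
```

```text
clock: 35.22
tcp_pos: [0.5741, 0.2431, 0.3022]
orientation: [1.097, 1.276, -1.092]
contact_force: [5.5, -3.4, -6.4]
grip_width: 0.009
theta2 51.73 F [ 5.5 -3.4 -6.4] w 0.009 t 35.23
theta 52.37 radius 239.8 F [ 5.5 -3.4 -6.4] w 0.009 t 35.23
top plate 852 50.54 offset mm 9.5
side plate 36 52.34 offset mm 5.8
```

```bash
python3 -m pendant '[8,1.3,-1.6,0,0, 8,2.6,-3.2,0,0, 8,2.7,-3.1,0,0, 8,2.7,-3.1,0,0, 8,2.8,-3.1,0,0, 8,2.8,-3,0,0, 8,1.6,-1.6,0,0, 8,0,0,0,0, 8,0,0,0,0, 8,0,0,0,0]'; python3 - <<'E'
from h import *
ang2(); ang(); bar(); plates(45)
E
```

```text
clock: 36.58
tcp_pos: [0.5557, 0.2404, 0.2865]
orientation: [1.097, 1.276, -1.092]
contact_force: [4.3, -3.4, -1.6]
grip_width: 0.0093
theta2 46.04 F [ 4.3 -3.4 -1.6] w 0.0093 t 36.58
theta 46.56 radius 239.6 F [ 4.3 -3.4 -1.6] w 0.0093 t 36.58
side -1 23 bar surface s,z rel TCP: med [-4.7  2.7] p10 [-6.3 -0.7] p90 [-3.6  5.7]
side 1 79 bar surface s,z rel TCP: med [-2.5  5.9] p10 [-4.5 -0.2] p90 [3.1 8.5]
side plate 80.82
top -1 100 bar surface s,z rel TCP: med [1.1 8. ] p10 [ -4.8 -16.6] p90 [24.3 11.2]
top plate 45.2
top plate 1110 44.43 offset mm 9.6
side plate 316 45.21 offset mm 8.1
```

```bash
python3 -m pendant '[8,0,0,0,0, 8,0,0,0,0, 8,0,0,0,0, 8,0,0,0,0, 8,0,0,0,0, 8,0,0,0,0, 8,0,0,0,0, 8,0,0,0,0]'; python3 - <<'E'
from h import *
ang2(); plates(45)
for k in ("jar_a","tumbler","wax_tin","oil_bottle","jacks","wood_block","carrier"):
    for n in ("side","top"):
        if n=="side" and k=="jar_a": p,d=viewer.grab_frame(n); cv2.imwrite("pics/side6.png",cv2.resize(p[60:320,150:490,::-1],None,fx=2.3,fy=2.3,interpolation=3))
        print(k,n,[(round(q["score"],2),np.round(q["location"],3).tolist()) for q in nets.look_for(k,n)])
E
```

```text
clock: 37.78
tcp_pos: [0.5557, 0.2404, 0.2864]
orientation: [1.097, 1.276, -1.092]
contact_force: [3.3, -5.2, -1.8]
grip_width: 0.0092
theta2 46.03 F [ 3.3 -5.2 -1.8] w 0.0092 t 37.77
top plate 1109 44.76 offset mm 9.3
side plate 315 44.89 offset mm 8.5
jar_a side [(0.94, [0.597, -0.38, 0.06]), (0.85, [0.623, -0.07, 0.079]), (0.69, [0.38, -0.361, 0.061]), (0.66, [0.48, -0.46, 0.061]), (0.54, [0.618, -0.145, 0.075])]
jar_a top [(0.87, [0.605, -0.39, 0.093]), (0.83, [0.393, -0.37, 0.093]), (0.68, [0.628, -0.161, 0.1]), (0.64, [0.635, -0.082, 0.096]), (0.6, [0.484, -0.46, 0.092])]
tumbler side [(0.95, [0.452, -0.201, 0.068])]
tumbler top []
wax_tin side [(0.59, [0.394, 0.054, 0.028])]
wax_tin top [(0.8, [0.395, 0.043, 0.028]), (0.36, [0.656, 0.21, 0.198]), (0.19, [0.632, -0.08, 0.098])]
oil_bottle side [(0.45, [0.595, -0.07, 0.03]), (0.41, [0.768, -0.017, 0.027])]
oil_bottle top [(0.87, [0.78, -0.02, 0.126])]
jacks side [(0.78, [0.757, -0.288, 0.013])]
jacks top [(0.67, [0.76, -0.283, 0.01])]
wood_block side [(0.85, [0.433, 0.482, 0.055])]
wood_block top [(0.79, [0.392, 0.476, 0.042])]
carrier side [(0.61, [0.594, -0.07, 0.03])]
carrier top [(0.66, [0.625, -0.118, 0.019])]
```

View pics/side6.png

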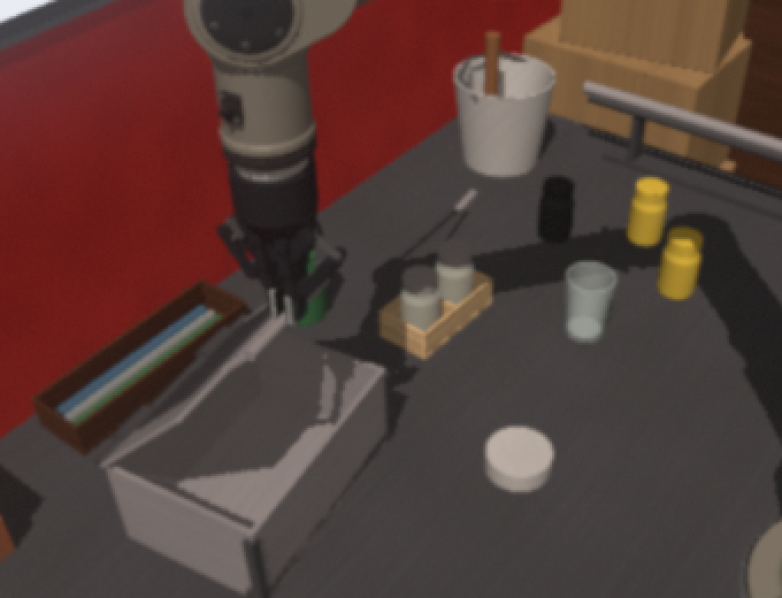

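The picture shows the hatch held half open by the bar (tips at about 280,315). Both jars stand in the carrier (420,300 and 455,275), and the bystanders are in place. The hatch did not drift over the 1 s hold, so I'm handing in.

```bash
python3 -c "
from h import *
print(r.hand_in()); ang2()"
```

```text
the job is handed in; nothing more can be done
None
the job is handed in; nothing more can be done
```

Both clear jars stand upright in the carrier, one per cell. I lowered each until the arm felt light contact (under 7 N), then let go. I raised the hatch by its bar to about 57–58°, eased it back, and handed in at about 38 s of the 64 s, still gripping the bar at about 45°.

**What the last checks showed**
- **Jars:** both cap tops measured 0.10 m high, right for a jar standing on the carrier floor.
- **Hatch angle:** the two cameras gave 44.8° and 44.9°. They read about 0.5° low with the hatch shut, so call it 45.3°. Arm position gave 46.0°, which disagrees by under 1°. Nothing drifted over a 1 s hold.
- **Bystanders:** they were where they started, within the networks' accuracy. Two readings disagreed:
    - The top camera put the wood block about 47 mm off, while the side camera put it in its original place.
    - The side camera found the oil bottle only poorly, because the gripper hid it; the top camera put it in place.

**Thin grip on the bar:** the bar crept towards the fingertips while I raised the hatch, from about 10 mm to about 3 mm from the tips. I eased the sideways strain and raised the grip to 60 N instead of lowering the hatch to take a new hold. It held, but with little margin.

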